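# Push the macaron tray through the roller gate

## Task

Push the small tray of macarons along the bench, through the narrow gap between the two blue roller posts, and on into the bay behind them until it is fully home against the end stop. Only push it: keep it flat on the bench and never pick it up. Leave the crockery and everything else on the bench where it stands.

Things in the scene. Friction and masses are not known exactly. Their poses are not given: they have to be found in the camera images.
- tray: Small dark steel baking tray, loose, 120 mm long (x) x 80 wide (y) x 18 high, corners rounded at 14, 3 mm rim, six pink macarons stuck fast inside below the rim. 0.25 to 0.5 kg. Origin: centre of its underside, z up. Either end may lead. It starts on the bench before the gap, up to 3 cm off the gap's centre line and up to 0.3 rad from square.
- gate: Loading gate screwed to the bench: two fixed round posts with blue rollers, 22 mm across, 50 high, and a fenced bay behind. Origin: on the bench midway between the posts; x points through the gap into the bay, roughly to the robot's right; y across the gap. Post centres at x = 0, y = -54 and +54 mm: the gap is 86 mm clear. Foot plates 3 mm thick reach to y = -80 and +80.
- gate_home (a point): Where the tray's origin lies when it is fully home: on the bench, 85 mm past the gap's middle along the gate's x; axes as the gate. The bay has no floor (the tray slides on the bench). Steel fence 25 mm high, side walls 46 mm either side of the centre line, end stop 60 mm beyond this point. A tray at home has its trailing end 25 mm past the line of post centres.
- ramekin: White ceramic ramekin, 70 wide, 45 high, standing beside the far side of the bay (sizes in mm); bystander, origin at the centre of its underside.
- mug: Red mug, 72 wide without its handle, 85 high, beside the near side of the bay (sizes in mm); bystander, origin at the centre of its underside.
- plates: Stack of blue plates, 150 across, 57 high (sizes in mm); bystander, origin at the centre of its underside.
- pot: Small steel pot, 110 across, 75 high (sizes in mm); bystander, origin at the centre of its underside.
- tumbler: Glass tumbler, 70 across, 110 high (sizes in mm); bystander, origin at the centre of its underside.
- brush: Pastry brush with a wooden handle, about 200 mm long, lying on the bench at the robot's left; bystander.
- jar: Jar with yellow lid, 70 across, 90 high (sizes in mm); bystander, origin at the centre of its underside.
Mind the look-alikes: they are no part of the job. Of the things like the tray, leave any that is orange; of the rest the larger one is meant.

How it is judged:
On the way:
1. the tray's leading end is between the two posts, the tray flat and roughly square to the gap (x of tray in the frame of gate_home between -0.145 and -0.08 m and y of tray in the frame of gate_home between -0.01 and 0.01 m and height (world z) of tray below 0.008 m and angle between the x axis of tray and the x axis of gate, either way round below 0.2 rad), for 0.05 s.
At the end, for the whole second after the job is handed in: The tray lies flat and still on the bench in the bay behind the posts, within 8 mm of touching the end stop, within 12 mm of the bay's centre line and square to it within 0.1 rad; every bystander is within 20 mm of where it stood (x of tray in the frame of gate_home between -0.008 and 0.005 m and y of tray in the frame of gate_home between -0.012 and 0.012 m and angle between the x axis of tray and the x axis of gate, either way round below 0.1 rad and height (world z) of tray below 0.004 m and angle between tray's own z axis and vertical below 0.05 rad and linear speed of tray below 0.01 m/s and distance of each of ramekin, mug, plates, pot, tumbler, brush, jar from where it was at the start of the episode below 0.02 m).
It fails at once if the tray is lifted or tipped off the bench (height (world z) of tray above 0.012 m or angle between tray's own z axis and vertical above 0.2 rad).
It fails at once if a bystander is moved by more than 20 mm (distance of any of ramekin, mug, plates, pot, tumbler, brush, jar from where it was at the start of the episode above 0.02 m).
It also fails if it takes over 61 s, if anything falls off the work surface, if the arm or the gripper's body presses on something with over 40 N, if the wrist force passes 120 N, or if a joint passes its speed limit or range.

## Robot

A 6-joint arm with a two-finger parallel gripper is mounted at the origin on the work surface. World frame = base frame: x ahead of the robot, y to its left, z up, the work surface at z = 0. Lengths are in m, angles in rad, forces in N, time in s.
With the tool pointing down it reaches from about 0.275 to 0.825 m from the base axis. Payload 4.9 kg.
Tool frame: the origin (TCP) lies midway between the tips of the shut fingers; the grasp point (between the pads) lies 19 mm behind it (bot.grip_depth is the distance from the TCP to the grasp point, in m); z points along the fingers, y is the line along which they close (so a half turn about z gives the same grasp; the last joint's range is limited). The gripper opens to 85 mm and grips with 20 to 120 N. Pads are 22 mm wide; open, the fingers measure 114 mm over their backs; the gripper's body (76 mm by 85 mm) begins 54 mm behind the grasp point. The pads swing forward as they close: fully open they stand 13 mm farther back than shut.
Start: joints at [-1.306, 0.326, -0.193, 1.052, 0, 1.437], TCP at [0.214, -0.507, 0.231] pointing down, gripper open.
Joint ranges: [-2.65, 2.65], [-0.97, 1.79], [-1.3, 1.35], [-1.93, 2.1], [-1.47, 1.37], [-3.14, 3.14]. Speed limits (rad/s): [2.57, 2.57, 3.14, 3.14, 3.14, 3.14].

## Interface

Orientations are given as a unit quaternion [w, x, y, z].
In Python, from cell import bot gives the robot as it stands. Calls block until the motion is done:
- bot.move_pose(position, orientation): joint-space move of the TCP to a pose.
- bot.move_linear(position, speed=0.15, rotation=None, until_force=None): straight line of the TCP; rotation=None keeps the orientation; speed is the mean speed in m/s. With until_force (N) it stops when the force on the tool has changed by that much, and returns True; else False.
- bot.goto_joints(angles): joint-space move.
- bot.set_gripper(opening, grasp_force=None): opening from 0.0 (shut) to 1.0 (fully open); grasp_force is the grip in N (None keeps the last); returns when the fingers have stopped.
- bot.wait(seconds).
- bot.solve_ik(position, orientation): joint angles nearest the present ones, or None.
- bot.camera(name): name is "scene" or "top" or "wrist"; returns the picture (420x560x3 uint8, red, green, blue); there is no depth.
- bot.calibration(name): a dict with "mtx" (3x3 intrinsics, pixels), "k1" (the pictures are not rectified: a ray, as slopes to the right and down, at radius r is drawn at 1 + k1 r^2 times it, then the intrinsics apply), "extrinsics" (4x4, takes a point from world to camera coordinates); the wrist camera has in their place "hand_eye" (4x4, takes a point from camera to tool coordinates, whose origin is the TCP and whose axes are the flange's). Camera axes: x right, y down, z forward; pixel columns grow to the right and rows downward; lengths in m; the calibration is good to about 2 mm. A picture is of the moment at which its call begins: read the wrist's pose just before it. calibration takes no time and is no camera call.
A pose or a line that the arm cannot do raises bot.PlanningError and nothing moves.
- bot.close_job(): hands the job in; it is judged then, once.
Trained networks look in the newest picture that a camera, given by its name, has taken for a name from the list of things; names that differ only in an ending like _2 or _b are one class to them, and where a whole thing is asked for, a point or a joint stands for the part that bears it (a point fixed in the world has none). Each returns a list of dicts, best first, with "confidence" (0 to 1); they miss things now and then, are a little off and sometimes report something else, mostly with a low value. They report only what shows in the picture. A call takes as long as a camera call. They do not tell look-alikes from the thing itself.
- bot.search_frame(camera, thing): "bbox" ([left, top, width, height] in pixels, round what is visible of it).
Readings, each from a call of its own:
- bot.read_clock(): time.
- bot.read_joint_positions(): joint angles.
- bot.read_joint_vel(): joint speeds.
- bot.read_joint_efforts(): joint torques, N m.
- bot.read_position(): TCP position.
- bot.read_tool_rot(): TCP orientation.
- bot.read_ft_force(): force on the tool from outside, world axes, zero at the start.
- bot.read_moment(): the same for the moment, N m.
- bot.read_gripper_width(): opening from 0.0 (shut) to 1.0 (fully open).
- bot.read_finger_force(): force on a finger pad.
Only numpy, scipy, OpenCV 4.12 (cv2) and the standard library are available. Lean on these libraries where they do the work, as an engineer would, in place of code of your own. Each camera call takes 0.05 s, during which the arm holds its last target. There are 200 camera calls.

## Working session

There is one attempt and no reset: what is moved stays moved. The work goes in short steps, each a Python script; the robot and the scene stay as the last script left them, time stands still between calls to the robot, and variables do not carry over. Pictures are saved under pics/ and viewed, at most 10 in all, crops included, and the job is handed in when it is done.

```bash
mkdir -p pics; cat > h.py <<'E'
import numpy as np, cv2
from cell import bot
def snap(n,f=None):
    im=bot.camera(n)
    if f: cv2.imwrite('pics/'+f,im[:,:,::-1])
    return im
def ray(cam,uv,z):
    """pixels -> world points on plane z (fixed cameras)"""
    c=bot.calibration(cam);K=np.array(c['mtx']);E=np.array(c['extrinsics'])
    uv=np.atleast_2d(uv).astype(float)
    d=np.c_[(uv[:,0]-K[0,2])/K[0,0],(uv[:,1]-K[1,2])/K[1,1]]
    s=d.copy()
    for _ in range(20): s=d/(1+c['k1']*(s**2).sum(1))[:,None]
    R=E[:3,:3];o=-R.T@E[:3,3];w=np.c_[s,np.ones(len(s))]@R
    return o+w*((z-o[2])/w[:,2])[:,None]
def proj(cam,P):
    c=bot.calibration(cam);K=np.array(c['mtx']);E=np.array(c['extrinsics'])
    P=np.atleast_2d(P)@E[:3,:3].T+E[:3,3];s=P[:,:2]/P[:,2:]
    s=s*(1+c['k1']*(s**2).sum(1))[:,None]
    return np.c_[s[:,0]*K[0,0]+K[0,2],s[:,1]*K[1,1]+K[1,2]]
E
python3 - <<'E'
from h import *
for n in ('top','scene'):
    snap(n,n+'.png')
    for t in ('tray','gate','ramekin','mug','plates','pot','tumbler','brush','jar'):
        print(n,t,[(np.round(d['bbox']),round(d['confidence'],2)) for d in bot.search_frame(n,t)])
print(ray('top',[[280,210],[0,0],[560,420]],0),bot.read_clock())
E
```

```text
top tray [(array([176., 272.,  44.,  32.]), 0.78), (array([216., 220.,  24.,  32.]), 0.74), (array([230., 174.,  45.,  33.]), 0.66)]
top gate [(array([294., 160.,  58.,  51.]), 0.92)]
top ramekin [(array([312., 131.,  24.,  22.]), 0.93)]
top mug [(array([308., 225.,  30.,  31.]), 0.82)]
top plates [(array([398., 135.,  54.,  48.]), 0.74)]
top pot []
top tumbler [(array([159., 115.,  34.,  31.]), 0.64)]
top brush [(array([143., 202.,  18.,  67.]), 0.55)]
top jar [(array([137., 161.,  34.,  26.]), 0.9)]
scene tray [(array([319., 152.,  31.,  19.]), 0.93), (array([314., 184.,  26.,  23.]), 0.61), (array([299., 214.,  40.,  24.]), 0.56)]
scene gate [(array([223., 215.,  66.,  49.]), 0.9), (array([401., 192.,  24.,  27.]), 0.21)]
scene ramekin [(array([247., 254.,  29.,  27.]), 0.55)]
scene mug [(array([234., 183.,  20.,  38.]), 0.95), (array([298., 211.,  41.,  29.]), 0.28)]
scene plates [(array([126., 250.,  59.,  54.]), 0.86)]
scene pot [(array([110., 201.,  41.,  47.]), 0.62)]
scene tumbler [(array([391., 217.,  27.,  41.]), 0.64)]
scene brush [(array([370., 164.,  35.,  35.]), 0.82)]
scene jar [(array([402., 194.,  23.,  24.]), 0.73)]
[[ 0.48379635  0.07089182  0.        ]
 [ 1.15382107  1.01942855  0.        ]
 [-0.1282551  -0.79507164  0.        ]] 1.0
```

View pics/top.png

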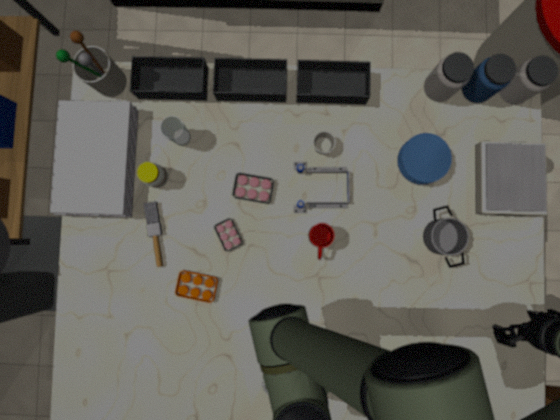

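View pics/scene.png

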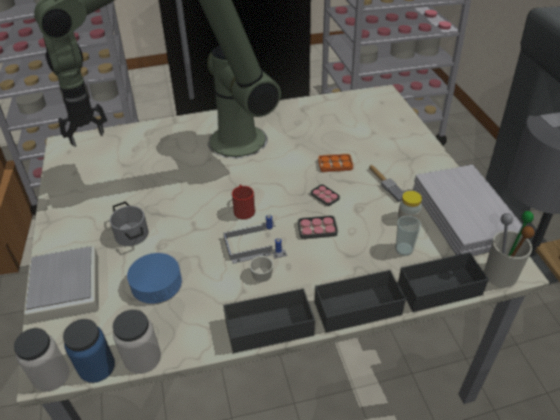

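The top image shows three tray look-alikes: a large pink tray at (253,188), a small pink one at (228,235) and an orange one at (197,286). The large pink one before the gap is the one meant. The posts are at about (300,167) and (300,206), and the bay's end is at about x=348. Next I'll take a close crop and a wrist view.

```bash
cat >> h.py <<'E'
from scipy.spatial.transform import Rotation as Rn
def q(yaw):
    """tool down, tool y axis rotated by yaw about world z from world y"""
    r=(Rn.from_euler('z',yaw)*Rn.from_euler('x',np.pi)).as_quat(); return [r[3],r[0],r[1],r[2]]
def wcam():
    c=bot.calibration('wrist');p=bot.read_position();w=bot.read_tool_rot()
    T=np.eye(4);T[:3,:3]=Rn.from_quat([w[1],w[2],w[3],w[0]]).as_matrix();T[:3,3]=p
    return dict(mtx=c['mtx'],k1=c['k1'],extrinsics=np.linalg.inv(T@np.array(c['hand_eye'])))
E
python3 - <<'E'
from h import *
P=ray('top',[[253,188]],.018);print('tray',P)
print('posts',ray('top',[[300,167],[300,206]],.05), 'end',ray('top',[[349,171],[349,206]],.025))
print(bot.read_tool_rot(), np.array(bot.calibration('wrist')['hand_eye']).round(3), bot.calibration('wrist')['mtx'])
im=cv2.imread('pics/top.png')[145:255,190:370];cv2.imwrite('pics/c1.png',cv2.resize(im,None,fx=4.4,fy=4.4,interpolation=2))
for n,b in (('big',(220,165,290,212)),('small',(205,212,252,257))):
    c=cv2.imread('pics/top.png')[b[1]:b[3],b[0]:b[2]]
    m=(c.max(2)<75).astype(np.uint8); 
    k,_=cv2.findContours(m,0,2);k=max(k,key=cv2.contourArea)
    bx=cv2.boxPoints(cv2.minAreaRect(k))+np.array(b[:2]);W=ray('top',bx,.018);print(n,W.round(3),np.linalg.norm(np.diff(W,axis=0),axis=1))
E
```

```text
tray [[0.54713802 0.15461602 0.018     ]]
posts [[0.60967772 0.01414333 0.05      ]
 [0.49349856 0.01099121 0.05      ]] end [[ 0.60648699 -0.13519879  0.025     ]
 [ 0.50000543 -0.13710442  0.025     ]]
[ 5.17073528e-05  9.80186445e-01  1.98077084e-01 -4.15056089e-06] [[ 0.    -0.961 -0.278  0.071]
 [ 1.    -0.     0.001 -0.   ]
 [-0.001 -0.278  0.961 -0.143]
 [ 0.     0.     0.     1.   ]] [[370.11557604   0.         283.33063094]
 [  0.         370.11557604 212.67506723]
 [  0.           0.           1.        ]]
big [[0.518 0.205 0.018]
 [0.57  0.094 0.018]
 [0.52  0.071 0.018]
 [0.468 0.181 0.018]] [0.12255009 0.05573849 0.1221437 ]
small [[0.357 0.217 0.018]
 [0.448 0.215 0.018]
 [0.447 0.18  0.018]
 [0.356 0.182 0.018]] [0.09062469 0.03511494 0.0905714 ]
```

View pics/c1.png

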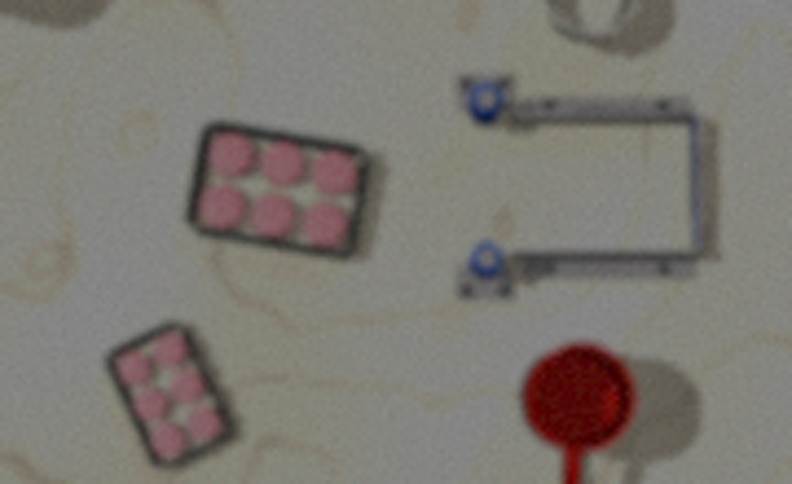

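The close crop confirms the larger pink tray, yawed slightly. The gate is square to the bench to within a degree or two. Next is a wrist view from above.

```bash
python3 - <<'E'
from h import *
bot.move_pose([.5,.07,.30],q(0)); bot.set_gripper(0.35)
import pickle
c=wcam(); im=snap('wrist','w1.png'); pickle.dump(c,open('w1.pkl','wb'))
print(bot.read_position(),bot.read_tool_rot(),bot.read_joint_positions(),bot.read_gripper_width(),bot.read_clock())
E
```

```text
[0.49999992 0.06997773 0.300017  ] [ 1.78691984e-06  1.00000000e+00 -2.73330376e-05  1.45327786e-05] [-7.24624422e-03  2.04075868e-01 -1.80081731e-01  1.18660964e+00
 -3.36392671e-06  3.13440108e+00] 0.3509438583931244 3.9333
```

View pics/w1.png

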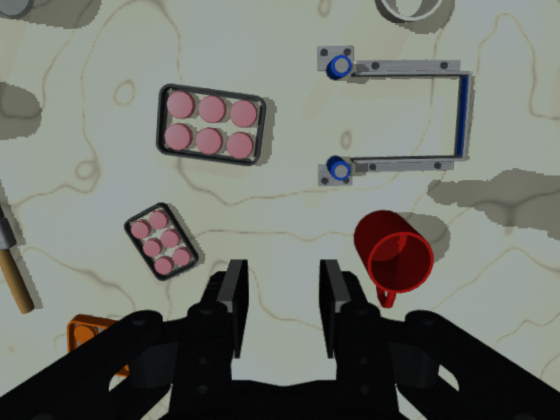

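The wrist view shows the tray centred at (210,124), the post tops at (341,66) and (340,169), and the blue end stop at about x=463. Next I'll fit the tray pose by silhouette and the gate from its blue parts.

```bash
cat >> h.py <<'E'
from scipy.optimize import minimize
def cproj(c,P):
    K=np.array(c['mtx']);E=c['extrinsics'];P=np.atleast_2d(P)@E[:3,:3].T+E[:3,3];s=P[:,:2]/P[:,2:]
    s=s*(1+c['k1']*(s**2).sum(1))[:,None];return s@K[:2,:2].T+K[:2,2]
def cray(c,uv,z):
    K=np.array(c['mtx']);E=c['extrinsics'];d=(np.atleast_2d(uv)-K[:2,2])/K[0,0];s=d
    for _ in range(20): s=d/(1+c['k1']*(s**2).sum(1))[:,None]
    R=E[:3,:3];o=-R.T@E[:3,3];w=np.c_[s,np.ones(len(s))]@R;return o+w*((z-o[2])/w[:,2])[:,None]
A=np.linspace(0,np.pi/2,7)
OUT=np.concatenate([np.c_[sx*46+14*np.cos(A+a),sy*26+14*np.sin(A+a)] for sx,sy,a in((1,1,0),(-1,1,np.pi/2),(-1,-1,np.pi),(1,-1,1.5*np.pi))])/1e3
def sil(c,p):
    R=np.array([[np.cos(p[2]),-np.sin(p[2])],[np.sin(p[2]),np.cos(p[2])]]);o=OUT@R.T+p[:2]
    return cv2.convexHull(np.concatenate([cproj(c,np.c_[o,np.full(len(o),z)]) for z in(0.,.018)]).astype(np.float32))
def fit_tray(c,im,p0,thr=60):
    """silhouette fit; p=(x,y,yaw), yaw of long axis pointing to -y is about -pi/2"""
    h0=sil(c,p0);roi=np.zeros(im.shape[:2],np.uint8);cv2.fillConvexPoly(roi,h0.astype(int),1);roi=cv2.dilate(roi,np.ones((25,25)))
    m=((im.max(2)<thr)&(roi>0)).astype(np.uint8);m=cv2.morphologyEx(m,3,np.ones((3,3)))
    k=max(cv2.findContours(m,0,1)[0],key=lambda k:cv2.contourArea(cv2.convexHull(k)))[:,0].astype(np.float32);k=cv2.convexHull(k)[:,0]
    n=np.concatenate([np.linspace(a,b,max(2,int(np.hypot(*(b-a))))) for a,b in zip(k,np.roll(k,-1,0))])
    f=lambda p:np.mean(np.minimum([abs(cv2.pointPolygonTest(sil(c,p),(float(u),float(v)),True)-.5) for u,v in n],4))
    best=None
    r=minimize(f,p0,method='Nelder-Mead',options=dict(initial_simplex=np.array(p0)+np.array([[0,0,0],[.01,0,0],[0,.01,0],[0,0,.08]]),xatol=1e-4,fatol=1e-3))
    return r.x,r.fun
E
python3 - <<'E'
from h import *; import pickle
c=pickle.load(open('w1.pkl','rb'));im=cv2.imread('pics/w1.png')[:,:,::-1].astype(int)
print('tray',fit_tray(c,im,[.547,.155,-np.pi/2-.13]))
b=((im[:,:,2]>im[:,:,0]*1.5+20)&(im[:,:,2]>60)).astype(np.uint8)
n,l,s,ce=cv2.connectedComponentsWithStats(b)
for i in range(1,n):
    if s[i,4]>60: print(s[i],ce[i])
v=im.sum(2)/3
print('mid col 415 rows',v[55:90,415].astype(int),v[145:180,415].astype(int))
print('row116',v[116,450:475].astype(int))
print('mug',cray(c,[401,261],.085),'ramekin',cray(c,[411,-2],.045))
E
```

```text
tray (array([ 0.54973599,  0.1526564 , -1.71686313]), np.float64(0.6242509128899473))
[327  55  25  23 243] [338.20576132  66.2345679 ]
[457  77  11  79 407] [462.00737101 115.27764128]
[327 157  24  24 261] [337.22605364 167.45977011]
mid col 415 rows [155 154 154 153 147 126 116 115 118 117 117 117 115 116 117 116 125 121
 115  82  50  72  96 121 147 151 150 151 151 151 151 152 151 152 152] [156 157 156 152 152 151 150 150 152 155 148  65  44  56 113 120 113  94
 108 110 109 108 110 111 113 127 151 155 156 155 156 156 156 157 158]
row116 [154 154 154 154 154 151 119  59  47  38  30  30  32  39  58  64 113 119
 115  99 102 101 116 141 150]
mug [[ 0.41386074 -0.05468851  0.085     ]] ramekin [[ 0.67843217 -0.05757368  0.045     ]]
```

```bash
python3 - <<'E'
import cv2
im=cv2.imread('pics/w1.png')[35:195,300:490];cv2.imwrite('pics/c2.png',cv2.resize(im,None,fx=3.7,fy=3.7,interpolation=0))
E
```

```text
(no output)
```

View pics/c2.png

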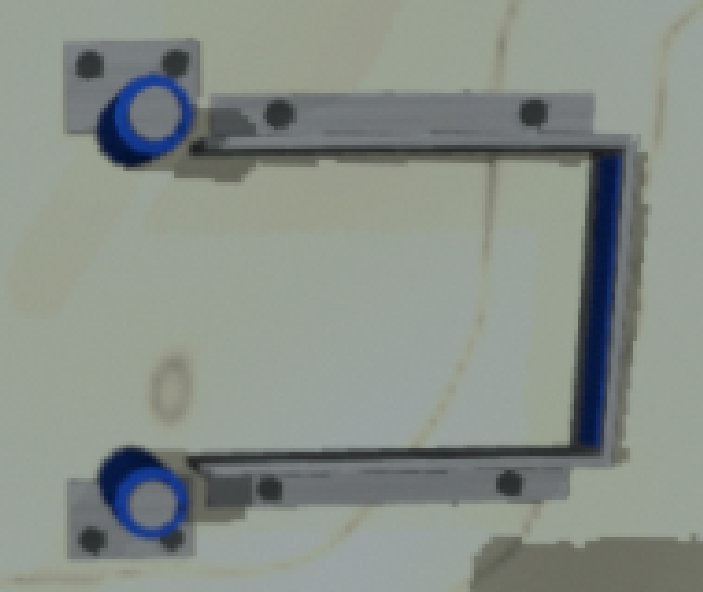

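```bash
python3 - <<'E'
from h import *; import pickle
c=pickle.load(open('w1.pkl','rb'))
f=lambda p:np.array(p)/3.7+[300-.36,35-.36]
a=cray(c,f([[153,112],[153,500]]),.05);b=cray(c,f([[588,157],[575,449]]),0);t=cray(c,f([[620,151],[601,448]]),.025)
w=cray(c,f([[205,152],[580,161],[200,455],[570,448]]),0)
foot=cray(c,f([[66,41],[68,557]]),.003)
for n,x in zip('posts stop0 stop25 walls foot'.split(),(a,b,t,w,foot)): print(n,x.round(4).tolist())
print(np.linalg.norm(a[0]-a[1]))
m=a.mean(0);d=a[0]-a[1];print('gate',m,'yaw of gate x',np.arctan2(d[1],d[0])-np.pi/2)
for x in (b.mean(0),t.mean(0)): print('dist stop',np.linalg.norm((x-m)[:2]),np.arctan2((x-m)[1],(x-m)[0]))
E
```

```text
posts [[0.6117, 0.0118, 0.05], [0.5049, 0.0079, 0.05]]
stop0 [[0.6068, -0.1342, 0.0], [0.5145, -0.1397, 0.0]]
stop25 [[0.6068, -0.1324, 0.025], [0.5181, -0.1363, 0.025]]
walls [[0.6054, -0.0122, 0.0], [0.6054, -0.1317, 0.0], [0.5113, -0.0147, 0.0], [0.5148, -0.138, 0.0]]
foot [[0.637, 0.0317, 0.003], [0.4781, 0.0277, 0.003]]
0.10693261261461331
gate [0.55831048 0.00985381 0.05      ] yaw of gate x -1.5349652864180912
dist stop 0.14682671485154591 -1.555124038948031
dist stop 0.14427089405915003 -1.5422935069003159
```

Gate is at about (0.5585, 0.0095) with yaw −1.54; the post spacing measures 107 mm and the end stop 145 mm, which match. In the gate frame the tray is at (−143, −4.4) mm and −0.177 rad. I'll push its trailing end with two spread fingers along gentle arcs.

```bash
cat >> h.py <<'E'
G=np.array([.5585,.0095,-1.54])
def g2w(p):
    c,s=np.cos(G[2]),np.sin(G[2]);return np.array([G[0]+c*p[0]-s*p[1],G[1]+s*p[0]+c*p[1],G[2]+p[2]])
def w2g(p):
    c,s=np.cos(G[2]),np.sin(G[2]);d=np.array(p[:2])-G[:2];return np.array([c*d[0]+s*d[1],-s*d[0]+c*d[1],(p[2]-G[2]+np.pi/2)%np.pi-np.pi/2])
def tool(p,d,z=.005):
    """TCP pose for tray pose p (gate frame), d behind its centre"""
    w=g2w(p);return [w[0]-d*np.cos(w[2]),w[1]-d*np.sin(w[2]),z],q(w[2]+np.pi)
def arc(p,R,th,n):
    """unicycle arc of signed turn th"""
    out=[];p=np.array(p,float)
    for _ in range(n):
        a=th/n;s=abs(th)/n*R;p=p+[s*np.cos(p[2]+a/2),s*np.sin(p[2]+a/2),a];out.append(p)
    return out
E
python3 - <<'E'
from h import *
p=w2g([.54974,.15266,-1.71686]);print(p)
P,Q=tool(p,.095,.12);bot.move_pose(P,Q);P,Q=tool(p,.095,.005)
print('down',bot.move_linear(P,.06,until_force=5),bot.read_position())
P,Q=tool(p,.062);print('touch',bot.move_linear(P,.03,until_force=1.5));x=bot.read_position()
w=g2w(p);print('d',(w[:2]-x[:2])@[np.cos(w[2]),np.sin(w[2])],x,bot.read_ft_force(),bot.read_clock())
snap('wrist','w2.png')
E
```

```text
[-0.14336185 -0.00434774 -0.17686   ]
down False [0.56382858 0.24672646 0.00535292]
touch True
d 0.07150825177827518 [0.55970007 0.22347265 0.00455217] [0.15471473 0.32356187 0.10016838] 7.8
```

View pics/w2.png

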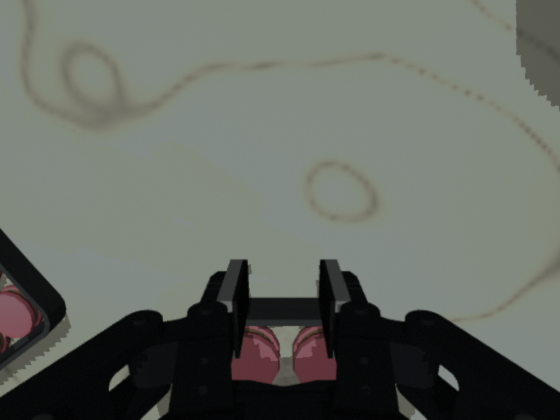

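The wrist view shows the fingers squarely behind the tray's end rim at (280,312), with contact at d = 71.5 mm where 71 was expected. Next I'll push along the arcs.

```bash
python3 - <<'E'
from h import *; import pickle
p=w2g([.54974,.15266,-1.71686]);th=p[2];R=.15
# left arc past square by phi, then back: choose phi so y ends at 0
best=min(np.linspace(0,.25,251),key=lambda f:abs(arc(arc(p,R,f-th,8)[-1],R,-f,6)[-1][1]) if f>0 else 9)
a=arc(p,R,best-th,8);a+=arc(a[-1],R,-best,6);print(best,a[-1])
for s in a:
    P,Q=tool(s,.0712);bot.move_linear(P,.03,rotation=Q)
print(bot.read_ft_force())
P,Q=tool(a[-1],.10);bot.move_linear(P,.08,rotation=Q);P[2]=.06;bot.move_linear(P,.1)
bot.move_pose([.51,.07,.30],q(0.1))
c=wcam();im=snap('wrist','w3.png').astype(int);pickle.dump(c,open('w3.pkl','wb'))
r=fit_tray(c,im,g2w(a[-1]));print(r,w2g(r[0]),bot.read_clock())
E
```

```text
0.212 [-5.38389265e-02  2.90714030e-05 -1.38777878e-17]
[ 0.7429908  0.4556967 -0.387999 ]
(array([ 0.55928491,  0.06224741, -1.54361176]), np.float64(0.9426248506558251)) [-0.05269823  0.00240871 -0.00361176] 15.7333
```

View pics/w3.png

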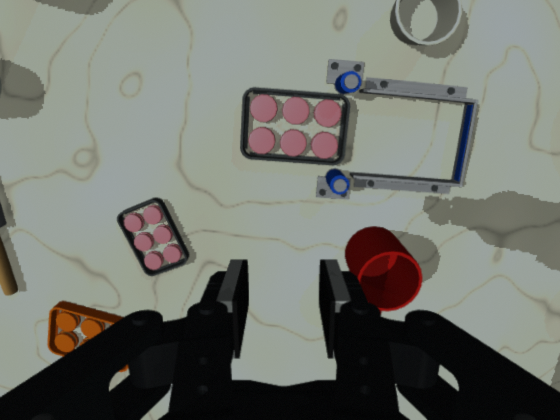

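The wrist view shows the tray's leading end between the posts (tray at about (297,125), posts at (347,82) and (339,183)), square and about 2 mm off centre. I'll push it on through to the stop.

```bash
python3 - <<'E'
from h import *
P,Q=tool([-.0535,.001,0],.10,.06);bot.move_pose(P,Q);P[2]=.005;bot.move_linear(P,.08)
for x in (-.03,0,.03,.06,.095):
    P,Q=tool([x,.001 if x<0 else 0,0],.0712);h=bot.move_linear(P,.04,rotation=Q,until_force=14)
    t=bot.read_position();print(x,h,w2g([*t[:2],G[2]])[:2]+[.0712,0],bot.read_ft_force(),bot.read_clock())
    if h: break
E
```

```text
-0.03 False [-0.02985818  0.00100078] [ 0.95040762  0.67841941 -0.44699412] 19.2417
0 False [5.08381031e-04 2.39299427e-05] [0.75356621 0.00692625 0.04445241] 20.1417
0.03 False [ 3.05363368e-02 -5.32193792e-05] [-0.3304557   0.1043551  -0.61241741] 21.0417
0.06 False [6.04827210e-02 1.53724162e-05] [-0.17406402  1.25571016 -0.00436992] 21.9417
0.095 True [ 0.0844849  -0.00014511] [0.74714793 1.04318839 0.33411339] 22.6
```

Force stopped the push at x = 84.5 mm, which is the expected home position. I'll back off, lift and verify.

```bash
python3 - <<'E'
from h import *
P=bot.read_position();P=np.array(P);d=g2w([-.03,0,0])[:2]-G[:2]
P[:2]+=d;bot.move_linear(P.tolist(),.06);P[2]=.1;bot.move_linear(P.tolist(),.1)
bot.move_pose([.49,.03,.30],q(0.1))
c=wcam();im=snap('wrist','w4.png').astype(int)
r=fit_tray(c,im,g2w([.085,0,0]));print(r,w2g(r[0])-[.085,0,0],bot.read_clock())
E
```

```text
(array([ 0.56811079, -0.07649971, -1.55122659]), np.float64(2.187743172430247)) [ 0.00125486  0.00695817 -0.01122659] 25.7333
```

View pics/w4.png

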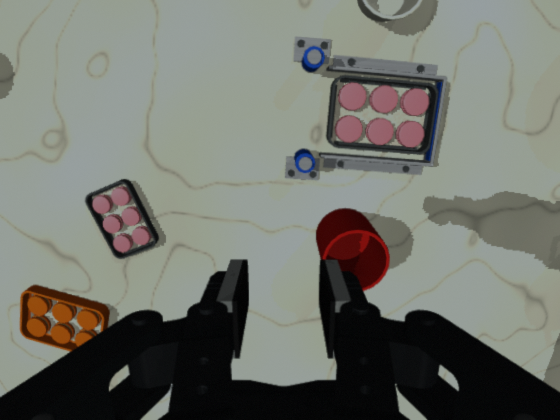

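The wrist view shows the tray at (383,115), square in the bay with its end against the blue stop at about x=435. The mug and ramekin are where they were.

```bash
python3 -c "
from cell import bot
print(bot.close_job())"
```

```text
the job is handed in; nothing more can be done
None
```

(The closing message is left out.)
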